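Clamp a plaster mould in the bench jig

ROBOT

A 6-joint arm with a two-finger parallel gripper is mounted at the origin on the work surface. World frame = base frame: x ahead of the robot, y to its left, z up, the work surface at z = 0. Lengths are in m, angles in rad, forces in N, time in s.
With the tool pointing down it reaches from about 0.375 to 0.9 m from the base axis. Payload 3.1 kg.
Tool frame: the origin (TCP) lies on the mounting face of the last link; the fingertips stand 173 mm ahead of it and the grasp point (between the pads) lies 155 mm ahead of it; z points along the fingers, y is the direction in which the jaws open and shut (so a half turn about z gives the same grasp; the last joint's range is limited). The gripper opens to 85 mm and grips with 20 to 120 N. Pads are 22 mm wide; open, the fingers measure 114 mm over their backs; the gripper's body (76 mm by 85 mm) begins 54 mm behind the grasp point. The pads swing forward as they close: fully open they stand 13 mm farther back than shut.
Start: joints at [1.149, 0.527, 1.433, -0, 1.181, -0.178], TCP at [0.151, 0.607, 0.405] pointing down, gripper open.
Joint ranges: [-3.08, 3.08], [-0.75, 2.2], [0.22, 2.44], [-1.43, 4.57], [0, 2.65], [-2.85, 2.85]. Speed limits (rad/s): [2.79, 2.79, 3.14, 3.14, 3.14, 3.14].

INTERFACE

Orientations are given as a rotation vector (axis times angle).
In Python, from rig import robot, grab_frame, models gives the robot as it stands. The module is installed in compiled form; this text tells all that it offers.
- The arm moves only by the tool step_arm, never from a script. Its argument "commands" is one flat list of numbers, 6 for each row, row after row: the shift along the world's x, y, z in m, then the turn, a rotation vector about the world's x, y, z in degrees. In form: [tx, ty, tz, wx, wy, wz, tx, ty, tz, wx, wy, wz, ...]. A call has 1 to 10 rows; each row shifts and turns the commanded pose from where the row before left it; what a row does not reach is not made up. A row lasts 1/8 s, in which the tool goes at most 62.5 mm and 10.7 degrees, less where a joint would pass 70% of its speed; a pose out of reach is approached as far as the arm can. A call is refused whole if a number of a shift passes 0.0625 or a number of a turn 10.7, either way. A call with a gripper value outside its range is refused whole. "hand" is the opening in per cent of the stroke, from 0 (shut) to 100 (fully open), set as the call begins (left out, the last holds). The fingers move at their own pace and stop on an object; the grip force is fixed at half the most. Time passes only in rows, so rows that do not move let the fingers close. It gives the time, the measured TCP pose, the force and the opening at its end, in the units of the state.
- robot.get_obs(): the state, without advancing time (a new reading comes with each control period).
- grab_frame(name): name is "scene" or "top"; returns a dict with "image" (480x640x3 uint8, red, green, blue), "z_map" (480x640 float32, m along the optical axis (not along the pixel's ray), 0 where there is no reading), "fx", "fy", "cx", "cy" (pixels), "dist_coeffs" ([k1, k2, p1, p2, k3] as OpenCV has them; the pictures are not rectified), "T" (4x4, takes a point from camera to world coordinates). Camera axes: x right, y up, looking along -z (the intrinsics and any distortion apply to the point x, -y, -z); pixel columns grow to the right and rows downward; lengths in m; the calibration is good to about 2 mm. A picture is of the moment at which its call begins.
- robot.finish_job(): hands the job in, once; it reports no verdict.
Trained networks look in the newest picture that a camera, given by its name, has taken for a name from the list of things; names that differ only in an ending like _2 or _b are one class to them, and where a whole thing is asked for, a point or a joint stands for the part that bears it (a point fixed in the world has none). Each returns a list of dicts, best first, with "p" (0 to 1); they miss things now and then, are a little off and sometimes report something else, mostly with a low value. They report only what shows in the picture. A call takes as long as a camera call.
- models.spot_in(query, camera): "pixel" ([column, row] in pixels, amid what is visible of it).
- models.trace(query, camera): "mask" (480x640 bool, what is visible of it) and "pixel" ([column, row] in pixels, amid what is visible of it).
The state is a dict: "time_s": time; "q": joint angles; "dq": joint speeds; "joint_torque": joint torques, N m; "ee_pos": TCP position; "tcp_rot": TCP orientation; "force": force on the tool from outside, world axes, zero at the start; "ft_torque": the same for the moment, N m; "width": opening from 0.0 (shut) to 1.0 (fully open).
Only numpy, scipy, OpenCV 4.12 (cv2) and the standard library are available. Lean on these libraries where they do the work, as an engineer would, in place of code of your own. Each camera call takes 0.05 s, during which the arm holds its last target.

TASK

Slide the long two-part plaster mould along the board, under the clamp arm, until its end sits square and flush against the wooden end stop and centred on it, pushing gently. Then turn the clamp knob clockwise until you feel its pad touch the mould, and from that touch add one quarter turn, no more, because plaster cracks. Let go, and leave everything else on the table where it is.

Things in the scene. Friction and masses are not known exactly. Their poses are not given: they have to be found in the camera images.
- board: Fixed light wooden work board, 300 (x) x 460 (y) x 18 mm thick, on the table; origin at the centre of its underside. The jig's stop and clamp are screwed to it and lie and turn with it. Board, stop and clamp have parallel axes. The mould lies and slides on the board's top.
- stop: Fixed wooden end stop, 70 (x) wide, 36 mm high, standing on the board. Origin at the bottom middle of the face that the mould butts against; +y points out of that face, towards the mould and along the way it slides back and forth; x runs along the face; z up.
- clamp: Fixed grey steel C-frame clamp on the board, knob on top. Origin on the vertical screw axis at the height of the board's top, 50 mm out (+y) from the stop's face; axes as the stop's. Its column (36 x 30 mm) stands behind the stop at y = -65 to -95 mm. Under its arm hangs the spindle with a round pad, 30 mm across, which presses on the mould 50 mm from the mould's stop end.
- clamp_tip (a point): Middle of the free (+y) end face of the clamp's arm, 21 mm out from the screw axis. The arm is 36 mm wide (x), runs from here back to the column, and lies 91 to 115 mm above the board's top.
- collar (a point): Top of the fixed collar (radius 19 mm) on the arm, on the screw axis, 127 mm above the board's top. Screw: about 0.26 N m of dry friction, stays where left. Sprung pad (30 N preload, then 6 N/mm) adds a load moment that unscrews: a step of 0.095 N m at touch, then 0.06 N m per rad. At rest the held knob reads anywhere within the friction band, so compare readings made alike, after like steps.
- knob (a joint): Clamp knob's angle, rad, growing clockwise seen from above; starts at 0 to 0.5, ends at 7.6. The knob keeps its height; the spindle does not turn but goes down 20 mm a turn. How far the pad hangs is not measured (its extension is set by hand): it touches somewhere between readings of 1.3 and 4.1. Grip, turn up to about 1.4 rad, let go, turn back, grip again.
- knob_grip (a point): Point on the knob's axis at the height to grip, 157 mm above the board's top. The black knob is an upright bar, 46 mm long (its own x), 14 mm thick (its own y, grip it across this), 40 mm high (20 mm below to 16 mm above this point), on a disc 44 mm across (top 22 mm below this point). Turns with the knob; z up.
- mould: Loose off-white two-part plaster mould, 56 (x) x 170 (y) x 50 mm high, dark parting line and a pour hole in the +y end, about 0.6 kg. Origin at the centre of its underside; its -y end is the one that goes against the stop, so its origin is 85 mm from the stop's face when home. It starts in front of the clamp, askew. Grip it across its width near the +y end (60 mm from its origin) to stay clear of the clamp.
- cup: Bystander: loose blue mug, radius 36, 75 mm high, on the board; origin at the centre of its underside.
- rib_tool: Bystander: loose flat wooden tool with a steel blade, 165 x 20 x 10 mm along its y, on the board.
- wood_wedge: Bystander: loose wooden block 35 x 60 x 22 mm, on the board.
- dish: Bystander: loose small terracotta dish, radius 34, 30 mm high, on the board.
- plaster_bowl: Bystander: loose white bowl, radius 95, 90 mm high, on the table.
- glaze_jar: Bystander: loose white jar with a lid, radius 34, 95 mm high, on the table.
- vase: Bystander: loose terracotta vase, radius 50, 125 mm high, on the table.

How it is judged:
On the way, in this order (a step that is already met when the one before it is completed fails the run):
1. the mould is home against the stop, square and centred, with the clamp not yet on it (y of mould in the frame of stop below 0.0885 m and x of mould in the frame of stop between -0.012 and 0.012 m and angle between the x axis of mould and the x axis of stop, either way round below 0.09 rad and contact force between clamp and mould below 1 N), for 0.2 s.
2. the pad has touched the mould, which is still home (y of mould in the frame of stop below 0.0885 m and x of mould in the frame of stop between -0.012 and 0.012 m and angle between the x axis of mould and the x axis of stop, either way round below 0.09 rad and contact force between clamp and mould above 12 N), for 0.05 s.
At the end, for the whole second after the job is handed in: The mould is at rest with its end within 3.5 mm of the stop, centred within 12 mm and square within 5 degrees; the clamp pad presses on it with 49 to 69 N, which is a quarter turn past touch, give or take about 30 degrees; the knob is still (y of mould in the frame of stop below 0.0885 m and x of mould in the frame of stop between -0.012 and 0.012 m and angle between the x axis of mould and the x axis of stop, either way round below 0.09 rad and contact force between clamp and mould between 49 and 69 N and linear speed of mould below 0.01 m/s and velocity of joint knob between -0.05 and 0.05 rad/s).
It fails at once if the clamp presses on the mould with more than 82 N: the plaster cracks (contact force between clamp and mould above 82 N).
It fails at once if the mould is pushed against the stop with more than 30 N (contact force between mould and stop above 30 N).
It fails at once if a bystander is moved by more than 30 mm (distance of any of cup, rib_tool, wood_wedge, dish, plaster_bowl, glaze_jar, vase from where it was at the start of the episode above 0.03 m).
It also fails if it takes over 72 s, if anything falls off the work surface, if the arm or the gripper's body presses on something with over 40 N, if the wrist force passes 120 N, or if a joint passes its speed limit or range.

## Working session

There is one attempt and no reset: what is moved stays moved. The work goes in short steps, Python scripts to look and compute and a tool call to move; the robot and the scene stay as the last step left them, time stands still between calls to the robot, and variables do not carry over. Pictures are saved under pics/ and viewed, and the job is handed in when it is done.

Besides the shell and the picture viewer there is one more tool, called as a command line: name --argument value ..., lists and objects as JSON in quotes. step_arm: Moves the arm, as the interface text tells. Its arguments: {"type":"object","properties":{"commands":{"type":"array"},"hand":{"type":"number"}},"required":["commands"]}

```bash
mkdir -p pics; cat > h.py <<'E'
import numpy as np, cv2
from rig import robot, grab_frame, models
def world(f, mask):
    r,c=np.nonzero(mask&(f["z_map"]>0)); z=f["z_map"][r,c]
    K=np.array([[f["fx"],0,f["cx"]],[0,f["fy"],f["cy"]],[0,0,1]])
    p=cv2.undistortPoints(np.stack([c,r],1).astype(np.float64)[:,None],K,np.array(f["dist_coeffs"]))[:,0]
    P=np.stack([p[:,0]*z,-p[:,1]*z,-z,np.ones_like(z)],1)
    return (P@np.array(f["T"]).T)[:,:3]
def proj(f,P):
    T=np.linalg.inv(f["T"]); q=(np.c_[P,np.ones(len(P))]@T.T)[:,:3]*[1,-1,-1]
    K=np.array([[f["fx"],0,f["cx"]],[0,f["fy"],f["cy"]],[0,0,1]])
    return cv2.projectPoints(q,np.zeros(3),np.zeros(3),K,np.array(f["dist_coeffs"]))[0][:,0]
E
python3 - <<'E'
from h import *
for n in ("top","scene"):
    f=grab_frame(n); cv2.imwrite(f"pics/{n}0.png",f["image"][:,:,::-1])
    np.savez(f"{n}0.npz",**f)
    print(n,np.array(f["T"]).round(3).tolist(),f["fx"])
    for q in ["mould","stop","clamp","knob","board","cup","rib_tool","wood_wedge","dish","plaster_bowl","glaze_jar","vase"]:
        o=models.trace(q,n)
        if o:
            P=world(f,o[0]["mask"]); print(q,round(o[0]["p"],2),o[0]["pixel"],np.median(P,0).round(3),P.min(0).round(3),P.max(0).round(3))
            np.save(f"m_{n}_{q}.npy",o[0]["mask"])
        else: print(q,"none")
print(robot.get_obs())
E
```

```text
top [[0.01, 0.989, -0.148, 0.343], [-1.0, 0.009, -0.006, -0.003], [-0.005, 0.148, 0.989, 1.556], [0.0, 0.0, 0.0, 1.0]] 590.20826556605
mould 0.85 [262.9, 258.8] [0.516 0.133 0.069] [0.485 0.049 0.014] [0.553 0.217 0.079]
stop 0.63 [347.5, 261.6] [ 0.523 -0.078  0.054] [ 0.51  -0.087  0.019] [ 0.578 -0.065  0.06 ]
clamp 0.96 [348.8, 247.3] [ 0.537 -0.077  0.135] [ 0.509 -0.138  0.012] [0.594 0.006 0.198]
knob 0.6 [326.4, 249.7] [ 0.533 -0.018  0.159] [ 0.51  -0.04   0.018] [0.575 0.001 0.198]
board 0.25 [487.3, 244.8] [ 0.555 -0.428  0.092] [ 0.515 -0.482  0.043] [ 0.608 -0.392  0.136]
cup 0.77 [283.4, 219.4] [0.626 0.094 0.032] [ 0.583  0.057 -0.001] [0.691 0.123 0.103]
rib_tool 0.89 [280.6, 318.2] [0.372 0.089 0.028] [0.355 0.015 0.018] [0.391 0.176 0.04 ]
wood_wedge 0.83 [336.8, 213.4] [ 0.652 -0.059  0.041] [ 0.631 -0.091  0.013] [ 0.676 -0.029  0.052]
dish 0.89 [346.4, 292.6] [ 0.441 -0.075  0.035] [ 0.406 -0.11   0.016] [ 0.474 -0.043  0.056]
plaster_bowl none
glaze_jar 0.8 [478.8, 299.4] [ 0.424 -0.405  0.094] [ 0.392 -0.444  0.016] [ 0.455 -0.382  0.106]
vase 0.65 [489.0, 244.
[... 1103 characters left out ...]
6  0.078] [ 0.466 -0.635 -0.005] [ 0.614 -0.389  0.13 ]
{'time_s': 1.3, 'q': array([ 1.14848998e+00,  5.27513423e-01,  1.43266551e+00,  7.91502854e-06,
        1.18140096e+00, -1.78517721e-01]), 'dq': array([-0.00375815,  0.00189356,  0.00033975,  0.00058003, -0.00066116,
       -0.00070634]), 'joint_torque': array([ 1.09089138e-03, -4.42324269e+01, -1.78411961e+01, -1.10824947e-04,
        1.02267579e-03, -1.50262480e-05]), 'ee_pos': array([0.15084153, 0.60651739, 0.40471315]), 'tcp_rot': array([-3.81998971e-01, -3.11827853e+00, -2.25553924e-05]), 'force': array([ 0.21399901, -0.15769185,  0.0256433 ]), 'ft_torque': array([-0.02625366, -0.043506  , -0.02342444]), 'width': 0.997941624095692}
```

View pics/top0.png

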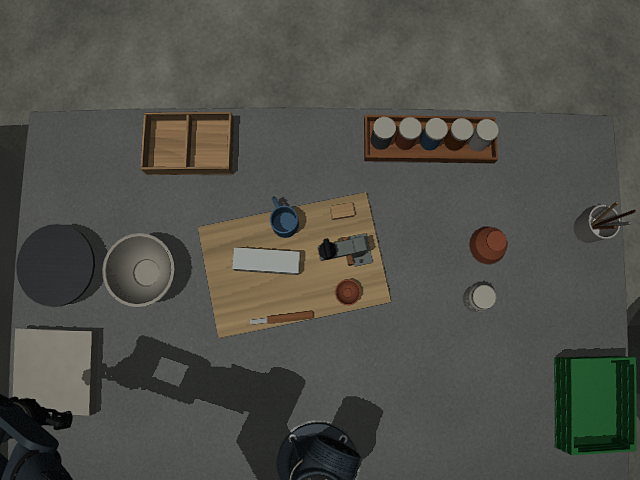

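View pics/scene0.png

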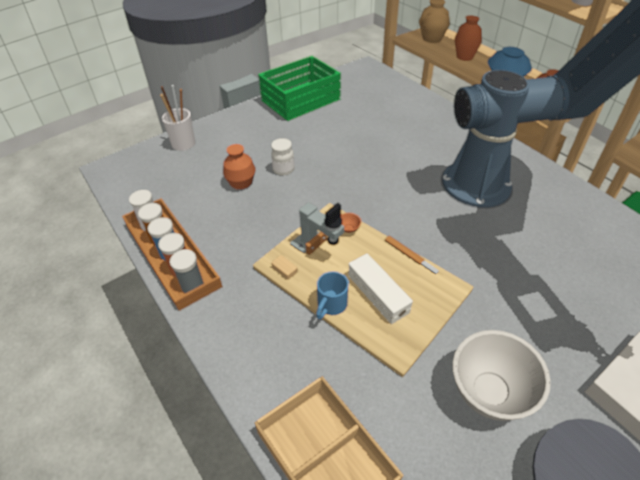

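```bash
python3 - <<'E'
from h import *
f=dict(np.load("top0.npz")); s=dict(np.load("scene0.npz"))
def rect(P): 
    (c,wh,a)=cv2.minAreaRect((P[:,:2]*1000).astype(np.float32)); return np.round(c,1),np.round(wh,1),round(a,1)
P=world(f,np.load("m_top_mould.npy")); print("z",np.percentile(P[:,2],[5,50,95]));T=P[(P[:,2]>.063)&(P[:,2]<.074)]; print("mould top",len(T),rect(T))
A=world(f,np.ones((480,640),bool)); S=world(s,np.ones((480,640),bool))
for nm,Q in(("top",A),("scene",S)):
    R=Q[(abs(Q[:,0]-.54)<.06)&(Q[:,1]>-.16)&(Q[:,1]<.03)]
    for lo,hi in((.048,.060),(.125,.138),(.138,.149),(.147,.158),(.185,.2)):
        k=R[(R[:,2]>lo)&(R[:,2]<hi)]
        if len(k)>5: print(nm,lo,len(k),rect(k),np.median(k[:,2]).round(4),k.min(0).round(3),k.max(0).round(3))
    B=Q[(Q[:,2]>.012)&(Q[:,2]<.024)&(abs(Q[:,0]-.5)<.3)&(abs(Q[:,1])<.35)]
    print("board",rect(B),np.median(B[:,2]))
E
```

```text
z [0.05721376 0.06864558 0.07413572]
mould top 1305 (array([517.6, 134.2]), array([167.1,  56.6]), 86.6)
top 0.048 65 (array([546.5, -76. ]), array([65. , 45.8]), 39.5) 0.0545 [ 0.51  -0.114  0.048] [ 0.581 -0.063  0.06 ]
top 0.125 293 (array([541. , -55.1]), array([ 36.6, 113.5]), 12.2) 0.1339 [ 0.513 -0.109  0.125] [0.568 0.003 0.138]
top 0.138 204 (array([540.9, -56.3]), array([ 36.3, 115.6]), 12.6) 0.1426 [ 0.514 -0.115  0.138] [0.569 0.001 0.149]
top 0.147 143 (array([537.4, -56.1]), array([ 40.2, 115. ]), 9.7) 0.153 [ 0.511 -0.112  0.147] [0.566 0.001 0.158]
top 0.185 118 (array([533.3, -19.8]), array([46.1, 13.6]), 11.4) 0.1918 [ 0.511 -0.03   0.185] [ 0.556 -0.011  0.198]
board (array([513.8,   1.9]), array([695.6, 572.8]), 89.9) 0.018828945884841408
scene 0.048 158 (array([555.8, -73.4]), array([45.8, 58.9]), 57.9) 0.0544 [ 0.521 -0.108  0.048] [ 0.58  -0.06   0.059]
scene 0.125 340 (array([542.4, -53.6]), array([ 37., 116.]), 13.4) 0.1334 [ 0.512 -0.107  0.125] [0.57  0.005 0.138]
scene 0.138 180 (array([544.5, -56.1]), array([ 39. , 115.1]), 7.9) 0.1426 [ 0.521 -0.115  0.138] [0.57  0.001 0.149]
scene 0.147 110 (array([536.9, -12.9]), array([28.9, 42.4]), 65.5) 0.1539 [ 0.512 -0.034  0.147] [0.556 0.003 0.158]
scene 0.185 111 (array([533.2, -18.5]), array([47.1, 14.6]), 12.9) 0.1914 [ 0.51  -0.028  0.185] [ 0.557 -0.009  0.195]
board (array([594.5,  86.2]), array([470. , 461.2]), 12.5) 0.018891247952245227
```

The top view shows the mould at about (265,261), askew. The clamp and knob are at (330,248), the cup at (284,219), the dish at (347,291) and the rib tool at (281,318). In the scene view, the pour hole is on the mould end away from the clamp. Next I'll refine the angles and work out the tool yaw.

```bash
python3 - <<'E'
from h import *
from scipy.spatial.transform import Rotation as R
def rect(P): 
    (c,wh,a)=cv2.minAreaRect((P[:,:2]*1000).astype(np.float32)); return np.round(c,1),np.round(wh,1),round(a,2)
for n in("top","scene"):
    f=dict(np.load(n+"0.npz")); zm=f["z_map"]
    A=world(f,np.ones((480,640),bool)); full=np.zeros((480,640,3)); full[zm>0]=A
    m=((full[...,2]>.011)&(full[...,2]<.026)&(full[...,0]>.3)&(full[...,0]<.75)&(abs(full[...,1]-.05)<.3)).astype(np.uint8)
    k,l,st,_=cv2.connectedComponentsWithStats(m); i=1+np.argmax(st[1:,4])
    mm=cv2.morphologyEx((l==i).astype(np.uint8),cv2.MORPH_OPEN,np.ones((3,3)))>0
    print(n,"board",rect(full[mm]))
    # mould top in window
    w=full; t=(w[...,2]>.062)&(w[...,2]<.075)&(abs(w[...,0]-.52)<.06)&(abs(w[...,1]-.134)<.11)
    print(n,"mould",t.sum(),rect(w[t]),np.median(w[t][:,2]))
    P=w[t][:,:2]; ev,V=np.linalg.eigh(np.cov(P.T)); v=V[:,1]*np.sign(V[1,1]); print("pca",np.degrees(np.arctan2(v[1],v[0])),P.mean(0))
    t=(w[...,2]>.129)&(w[...,2]<.138)&(abs(w[...,0]-.54)<.05)&(w[...,1]>-.13)&(w[...,1]<.02)
    print("arm",rect(w[t]))
    t=(w[...,2]>.05)&(w[...,2]<.058)&(abs(w[...,0]-.54)<.06)&(w[...,1]>-.13)&(w[...,1]<-.04)
    print("stop pts",(w[t][::6]*1000).round(0).tolist()[:25])
o=robot.get_obs(); r=R.from_rotvec(o["tcp_rot"]); print(r.as_matrix().round(3),o["time_s"])
E
python3 - <<'E'
import cv2
i=cv2.imread('pics/scene0.png')[180:320,270:430]; cv2.imwrite('pics/crop.png',cv2.resize(i,None,fx=4.5,fy=4.2,interpolation=2))
E
```

```text
top board (array([514.2,  67.3]), array([302.2, 460.7]), 12.53)
top mould 1387 (array([517.8, 134.6]), array([167.9,  56.9]), 86.64) 0.06884979136370406
pca 86.62676526135687 [0.51747954 0.13477237]
arm (array([540.8, -55.4]), array([ 36., 113.]), 12.2)
stop pts [[578.0, -63.0, 51.0], [575.0, -68.0, 54.0], [534.0, -107.0, 51.0], [532.0, -89.0, 50.0], [526.0, -74.0, 53.0], [523.0, -84.0, 55.0], [521.0, -87.0, 51.0], [516.0, -86.0, 56.0], [510.0, -76.0, 55.0]]
scene board (array([514.1,  68.9]), array([305., 461.]), 12.24)
scene mould 1515 (array([518.7, 136.5]), array([170.4,  58.7]), 85.52) 0.06883305323424849
pca 85.97301152638828 [0.52069732 0.14094339]
arm (array([542.3, -53.8]), array([ 37. , 115.8]), 13.73)
stop pts [[534.0, -86.0, 56.0], [530.0, -78.0, 57.0], [542.0, -83.0, 56.0], [527.0, -74.0, 54.0], [549.0, -83.0, 57.0], [535.0, -76.0, 54.0], [568.0, -95.0, 56.0], [538.0, -72.0, 56.0], [551.0, -76.0, 57.0], [536.0, -70.0, 52.0], [557.0, -81.0, 53.0], [544.0, -72.0, 52.0], [561.0, -79.0, 54.0], [549.0, -70.0, 53.0], [557.0, -72.0, 54.0], [565.0, -73.0, 54.0], [571.0, -74.0, 54.0], [555.0, -65.0, 51.0], [565.0, -64.0, 54.0], [570.0, -66.0, 53.0], [574.0, -60.0, 57.0]]
[[-0.97   0.241 -0.   ]
 [ 0.241  0.97   0.   ]
 [ 0.     0.    -1.   ]] 1.3
```

View pics/crop.png

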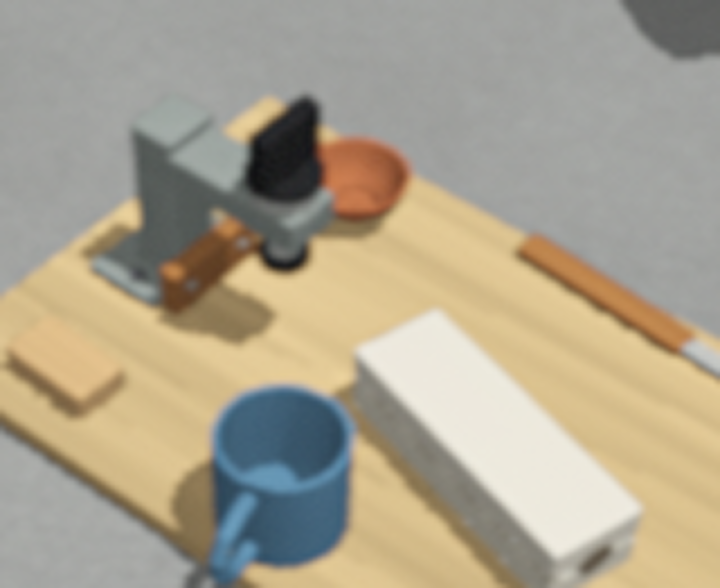

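The crop shows the pad hanging just under the arm at (285,255), the stop behind it, and the mould's pour hole at the near end. The board yaw is about 12.4°, the mould's x axis about -3.7°, and the screw axis about (0.533, -0.0195). I'll move above the mould's far end.

step_arm --commands '[0.0371,-0.0412,0,0,0,-7.97,0.0371,-0.0412,0,0,0,-7.97,0.0371,-0.0412,0,0,0,-7.97,0.0371,-0.0412,0,0,0,-7.97,0.0371,-0.0412,0,0,0,-7.97,0.0371,-0.0412,0,0,0,-7.97,0.0371,-0.0412,0,0,0,-7.97,0.0371,-0.0412,0,0,0,-7.97,0.0371,-0.0412,0,0,0,-7.97,0.0371,-0.0412,0,0,0,-7.97]' --hand 100

```text
time_s: 2.55
ee_pos: [0.523, 0.193, 0.4049]
tcp_rot: [2.296, 2.144, 0.001]
force: [1.2, -0.0, -0.0]
width: 1.0
```

step_arm --commands '[0,0,-0.04,0,0,0,0,0,-0.04,0,0,0,0,0,-0.03,0,0,0,0,0,0,0,0,0]'

```text
time_s: 3.05
ee_pos: [0.5211, 0.1943, 0.2927]
tcp_rot: [-2.289, -2.147, 0.007]
force: [-0.5, 0.8, 0.6]
width: 0.999
```

```bash
cat > st.py <<'E'
from h import *
from scipy.spatial.transform import Rotation as R
o=robot.get_obs(); M=R.from_rotvec(o["tcp_rot"]).as_matrix()
print(round(o["time_s"],2),"pos",(o["ee_pos"]*1000).round(1),"yaw_y",np.degrees(np.arctan2(M[1,1],M[0,1])).round(2),"tilt",np.degrees(M[:2,2]).round(2),"F",o["force"].round(2),"M",o["ft_torque"].round(3),"w",round(o["width"],3),"q",np.degrees(o["q"]).round(1))
E
python3 st.py
```

```text
3.05 pos [521.1 194.3 292.7] yaw_y -3.68 tilt [-0.31 -0.05] F [-0.45  0.79  0.64] M [-0.005 -0.019  0.016] w 0.999 q [ 8.9 34.  97.7  0.  48.6 12.6]
```

step_arm --commands '[0,0,-0.04,0,0,0,0,0,-0.04,0,0,0,0,0,-0.013,0,0,0,0,0,0,0,0,0]'

```text
time_s: 3.55
ee_pos: [0.5223, 0.1946, 0.2022]
tcp_rot: [2.291, 2.149, 0.001]
force: [0.3, -0.0, -0.6]
width: 1.0
```

step_arm --commands '[0,0,0,0,0,0,0,0,0,0,0,0,0,0,0,0,0,0,0,0,0,0,0,0,0,0,0,0,0,0]' --hand 0

```text
time_s: 4.18
ee_pos: [0.5225, 0.1947, 0.2035]
tcp_rot: [2.29, 2.148, 0.004]
force: [-0.6, -0.4, 5.8]
width: 0.65
```

```bash
python3 st.py
```

```text
4.17 pos [522.5 194.7 203.5] yaw_y -3.67 tilt [0.17 0.03] F [-0.55 -0.41  5.84] M [0.055 0.253 0.014] w 0.65 q [ 8.9 42.6 99.9  0.  37.3 12.6]
```

step_arm --commands '[-0.0038,-0.0036,0,0,0,2.01,-0.0038,-0.0036,0,0,0,2.01,-0.0038,-0.0036,0,0,0,2.01,-0.0038,-0.0036,0,0,0,2.01,-0.0038,-0.0036,0,0,0,2.01,-0.0038,-0.0036,0,0,0,2.01,-0.0038,-0.0036,0,0,0,2.01,-0.0038,-0.0036,0,0,0,2.01,0,0,0,0,0,0,0,0,0,0,0,0]'

```text
time_s: 5.42
ee_pos: [0.4929, 0.1663, 0.2036]
tcp_rot: [1.965, 2.446, 0.007]
force: [2.3, 2.4, 5.9]
width: 0.645
```

```bash
python3 st.py; cat > look.py <<'E'
from h import *; import sys
f=grab_frame("top"); n=sys.argv[1]; cv2.imwrite(f"pics/{n}.png",cv2.resize(f["image"][160:350,180:420,::-1],None,fx=3.2,fy=3.1))
w=np.zeros((480,640,3)); w[f["z_map"]>0]=world(f,np.ones((480,640),bool))
o=models.trace("mould","top")
if o:
    t=o[0]["mask"]&(w[...,2]>.062)&(w[...,2]<.075); P=(w[t][:,:2]*1000)
    print(o[0]["p"],cv2.minAreaRect(P.astype(np.float32)))
    a=np.radians(12.45); c=np.array([533.,-19.5]); u=np.array([np.cos(a),np.sin(a)]); v=np.array([-u[1],u[0]])
    X=(P-c)@u; Y=(P-c)@v
    print("clamp-frame x",np.percentile(X,[1,50,99]).round(1),"y",np.percentile(Y,[.5,99.5]).round(1))
    for lo in range(-20,220,20):
        k=(Y>lo)&(Y<lo+20)
        if k.sum()>30: print(lo,X[k].min().round(1),X[k].max().round(1))
E
python3 look.py a1
```

```text
5.42 pos [492.9 166.3 203.6] yaw_y 12.45 tilt [0.35 0.06] F [2.29 2.4  5.95] M [ 0.423 -0.014  0.224] w 0.645 q [  6.3  41.2 105.4   0.   33.   -6.2]
0.91 ((512.135498046875, 77.97087860107422), (56.53430938720703, 107.38018035888672), 12.528412818908691)
clamp-frame x [-27.2  -0.7  27.6] y [ 46.8 151. ]
40 -27.1 29.0
60 -27.4 28.0
80 -27.3 28.0
100 -27.4 27.0
120 -27.7 28.9
140 -27.7 25.3
```

View pics/a1.png

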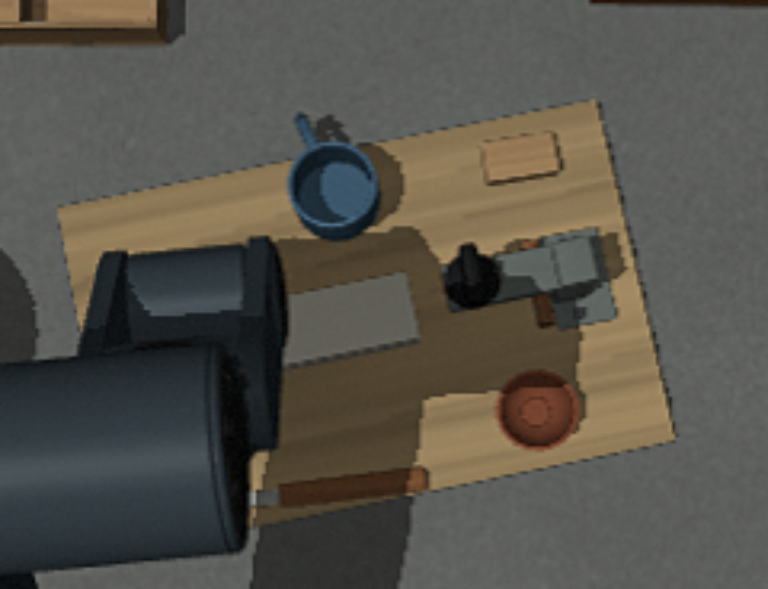

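The view shows the mould square and centred in line with the clamp, front end at pixel (410,305) of the crop. The gap to the stop is about 96 mm. I'll slide 85 mm, then creep.

step_arm --commands '[0.0023,-0.0104,0,0,0,0,0.0023,-0.0104,0,0,0,0,0.0023,-0.0104,0,0,0,0,0.0023,-0.0104,0,0,0,0,0.0023,-0.0104,0,0,0,0,0.0023,-0.0104,0,0,0,0,0.0023,-0.0104,0,0,0,0,0.0023,-0.0104,0,0,0,0,0,0,0,0,0,0]'

```text
time_s: 6.65
ee_pos: [0.5101, 0.0826, 0.2035]
tcp_rot: [1.969, 2.446, 0.003]
force: [-1.7, 0.1, 8.9]
width: 0.649
```

```bash
python3 st.py;python3 look.py a2|tail -9; python3 - <<'E'
from h import *
f=grab_frame("scene"); cv2.imwrite("pics/s2.png",cv2.resize(f["image"][170:310,250:430,::-1],None,fx=4.2,fy=4.2))
E
```

```text
6.65 pos [510.1  82.6 203.5] yaw_y 12.34 tilt [0.13 0.03] F [-1.67  0.13  8.92] M [ 0.174  0.186 -0.118] w 0.649 q [-3.200e+00  4.110e+01  1.059e+02  1.000e-01  3.290e+01 -1.560e+01]
0.64 ((529.37060546875, -9.745552062988281), (56.55036544799805, 99.54890441894531), 11.821954727172852)
clamp-frame x [-29.2 -16.1  25.4] y [-38.5  58. ]
-20 -29.3 -13.2
0 -29.8 17.7
20 -29.4 26.9
40 -29.2 19.7
```

View pics/s2.png

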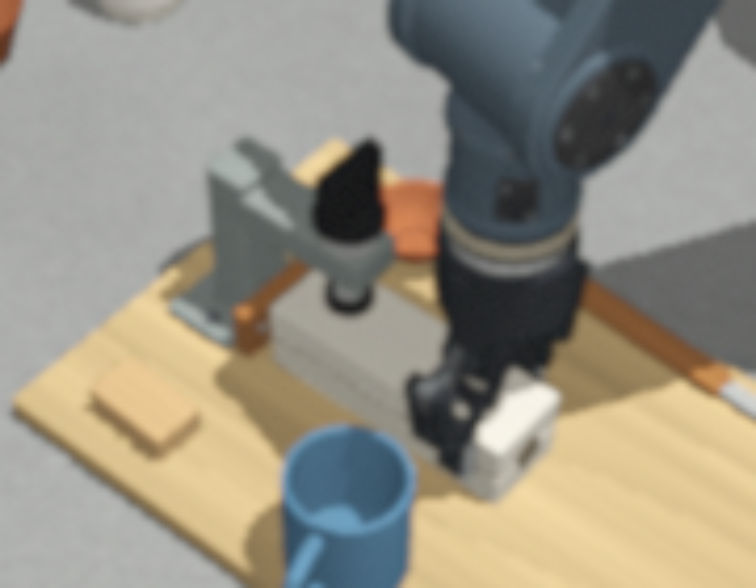

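The scene view shows the mould under the pad at (350,295), its end about 10 mm from the stop, with the pad clear of it. Now I'll creep.

step_arm --commands '[0.0004,-0.0019,0,0,0,0,0.0004,-0.0019,0,0,0,0,0.0004,-0.0019,0,0,0,0,0,0,0,0,0,0]'

```text
time_s: 7.3
ee_pos: [0.511, 0.0779, 0.2035]
tcp_rot: [1.969, 2.447, 0.004]
force: [-1.4, 7.2, 8.8]
width: 0.648
```

step_arm --commands '[0.0002,-0.001,0,0,0,0,0,0,0,0,0,0]'

```text
time_s: 7.55
ee_pos: [0.5112, 0.0771, 0.2035]
tcp_rot: [1.969, 2.447, 0.004]
force: [-2.5, 7.1, 8.8]
width: 0.653
```

step_arm --commands '[0.0002,-0.001,0,0,0,0,0,0,0,0,0,0]'

```text
time_s: 7.8
ee_pos: [0.5113, 0.0761, 0.2035]
tcp_rot: [1.969, 2.447, 0.004]
force: [-1.2, 8.1, 7.3]
width: 0.65
```

```bash
python3 st.py
```

```text
7.8 pos [511.3  76.1 203.5] yaw_y 12.36 tilt [0.1 0.1] F [-1.2   8.11  7.34] M [1.018 0.123 0.002] w 0.65 q [ -4.   41.1 105.8   0.2  33.  -16.5]
```

step_arm --commands '[0.0002,-0.001,0,0,0,0,0,0,0,0,0,0]'

```text
time_s: 8.05
ee_pos: [0.5115, 0.0751, 0.2035]
tcp_rot: [1.969, 2.447, 0.004]
force: [-1.7, 8.1, 8.0]
width: 0.646
```

step_arm --commands '[0.0002,-0.0007,0,0,0,0,0,0,0,0,0,0]'

```text
time_s: 8.3
ee_pos: [0.5117, 0.0744, 0.2035]
tcp_rot: [1.969, 2.447, 0.004]
force: [-2.4, 8.4, 9.0]
width: 0.65
```

step_arm --commands '[0.0002,-0.0007,0,0,0,0,0,0,0,0,0,0]'

```text
time_s: 8.55
ee_pos: [0.5119, 0.0737, 0.2035]
tcp_rot: [1.969, 2.448, 0.004]
force: [-2.5, 7.6, 7.6]
width: 0.649
```

step_arm --commands '[0.0002,-0.0007,0,0,0,0,0,0,0,0,0,0]'

```text
time_s: 8.8
ee_pos: [0.512, 0.073, 0.2035]
tcp_rot: [1.969, 2.448, 0.004]
force: [-1.8, 8.5, 8.8]
width: 0.649
```

step_arm --commands '[0.0001,-0.0006,0,0,0,0,0,0,0,0,0,0]'

```text
time_s: 9.05
ee_pos: [0.5122, 0.0724, 0.2035]
tcp_rot: [1.969, 2.448, 0.004]
force: [-2.1, 7.9, 9.8]
width: 0.648
```

step_arm --commands '[0.0001,-0.0006,0,0,0,0,0,0,0,0,0,0]'

```text
time_s: 9.3
ee_pos: [0.5123, 0.0719, 0.2035]
tcp_rot: [1.969, 2.448, 0.004]
force: [-1.9, 7.2, 8.2]
width: 0.646
```

step_arm --commands '[0.0001,-0.0006,0,0,0,0,0,0,0,0,0,0]'

```text
time_s: 9.55
ee_pos: [0.5124, 0.0714, 0.2035]
tcp_rot: [1.969, 2.448, 0.004]
force: [-2.2, 8.0, 8.4]
width: 0.645
```

step_arm --commands '[0.0001,-0.0006,0,0,0,0,0,0,0,0,0,0]'

```text
time_s: 9.8
ee_pos: [0.5124, 0.0712, 0.2035]
tcp_rot: [-1.969, -2.447, -0.005]
force: [-1.2, 11.7, 8.6]
width: 0.648
```

step_arm --commands '[0.0001,-0.0006,0,0,0,0,0,0,0,0,0,0]'

```text
time_s: 10.05
ee_pos: [0.5124, 0.0711, 0.2035]
tcp_rot: [-1.969, -2.447, -0.005]
force: [-1.1, 14.9, 8.2]
width: 0.651
```

```bash
python3 st.py;python3 look.py a3|tail -9
```

```text
10.05 pos [512.4  71.1 203.5] yaw_y 12.35 tilt [0.09 0.19] F [-1.14 14.93  8.16] M [1.835 0.059 0.082] w 0.651 q [ -4.5  41.1 105.8   0.4  33.  -17.2]
0.84 ((514.8853759765625, -27.87212371826172), (87.44294738769531, 60.46670913696289), 77.40830993652344)
clamp-frame x [-29.4 -19.2  21.6] y [-49.1  46. ]
-20 -29.1 -12.6
0 -29.4 17.6
20 -29.4 25.5
```

View pics/a3.png

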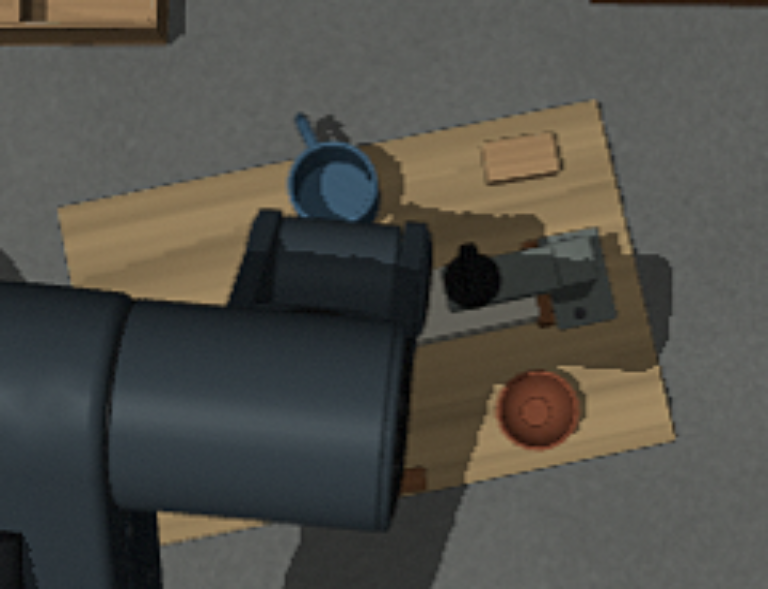

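The top view shows the mould end meeting the stop at crop pixel (540,310). The force rose from 8 to 15 N, so contact with the stop is about 7 N. I'll release and rise.

step_arm --commands '[0,0,0,0,0,0,0,0,0,0,0,0,0,0,0,0,0,0,0,0,0,0,0,0]' --hand 95

```text
time_s: 10.65
ee_pos: [0.5128, 0.0684, 0.2016]
tcp_rot: [-1.969, -2.448, 0.0]
force: [-0.4, 0.0, 0.1]
width: 0.949
```

step_arm --commands '[0,0,0.02,0,0,0,0,0,0.04,0,0,0,0,0,0.05,0,0,0,0,0,0.05,0,0,0,0,0,0.03,0,0,0,0,0,0,0,0,0]'

```text
time_s: 11.4
ee_pos: [0.5133, 0.0685, 0.3941]
tcp_rot: [1.965, 2.444, 0.005]
force: [0.1, 0.7, 0.6]
width: 0.949
```

```bash
python3 st.py;python3 look.py a4|tail -12
```

```text
11.4 pos [513.3  68.5 394.1] yaw_y 12.4 tilt [ 0.34 -0.03] F [0.12 0.67 0.62] M [-0.052 -0.025 -0.04 ] w 0.949 q [ -4.8  22.8  98.1  -0.   58.8 -17.2]
0.64 ((523.7859497070312, 12.598434448242188), (54.67827606201172, 167.01504516601562), 12.206239700317383)
clamp-frame x [-29.4 -18.1  22.4] y [-48.9 116. ]
-20 -29.6 -12.6
0 -29.4 17.5
20 -29.4 25.2
40 -29.3 1.0
```

View pics/a4.png

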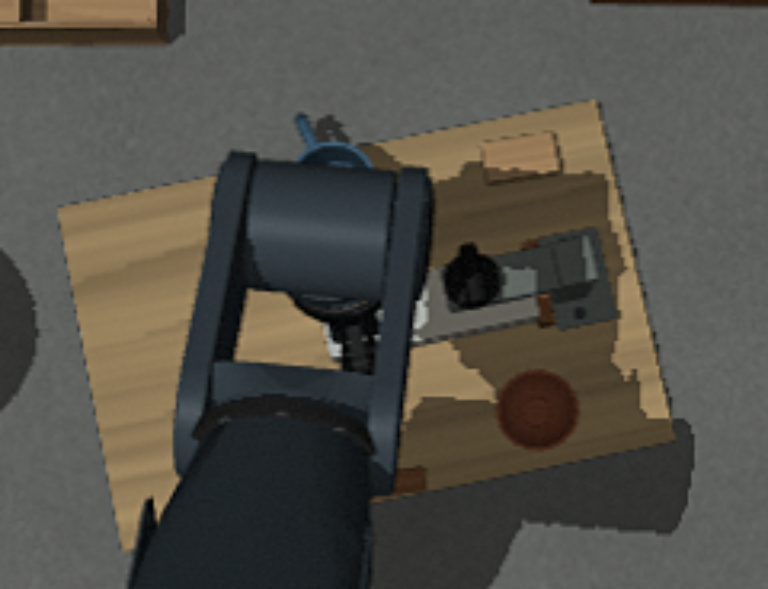

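The mould stays home. I'll go above the knob, turning to grip across the bar.

step_arm --commands '[0.00225,-0.00975,0,0,0,9.98,0.00225,-0.00975,0,0,0,9.98,0.00225,-0.00975,0,0,0,9.98,0.00225,-0.00975,0,0,0,9.98,0.00225,-0.00975,0,0,0,9.98,0.00225,-0.00975,0,0,0,9.98,0.00225,-0.00975,0,0,0,9.98,0.00225,-0.00975,0,0,0,9.98,0.00225,-0.00975,0,0,0,9.98,0,0,0,0,0,0]'

```text
time_s: 12.75
ee_pos: [0.5327, -0.0196, 0.3897]
tcp_rot: [0.329, -3.121, -0.002]
force: [0.3, 0.4, 0.2]
width: 0.95
```

```bash
python3 st.py; python3 - <<'E'
from h import *
f=grab_frame("scene"); cv2.imwrite("pics/s3.png",cv2.resize(f["image"][170:310,250:430,::-1],None,fx=4.2,fy=4.2))
P=world(f,np.ones((480,640),bool));P=P[(abs(P[:,0]-.533)<.035)&(abs(P[:,1]+.019)<.035)&(P[:,2]>.17)&(P[:,2]<.198)]
print(len(P),P.mean(0)); k=P[P[:,2]>.186]; print(cv2.minAreaRect((k[:,:2]*1000).astype(np.float32)),len(k),k[:,2].max())
E
```

```text
12.75 pos [532.7 -19.6 389.7] yaw_y 102.04 tilt [-0.22  0.06] F [0.26 0.42 0.17] M [-0.016 -0.     0.031] w 0.95 q [ -14.1   24.3   96.2   -0.    59.8 -116.2]
191 [ 0.53645772 -0.01528284  0.18551706]
((533.4671630859375, -17.80282211303711), (45.99626922607422, 14.662450790405273), 10.773183822631836) 109 0.19497697563918426
```

View pics/s3.png

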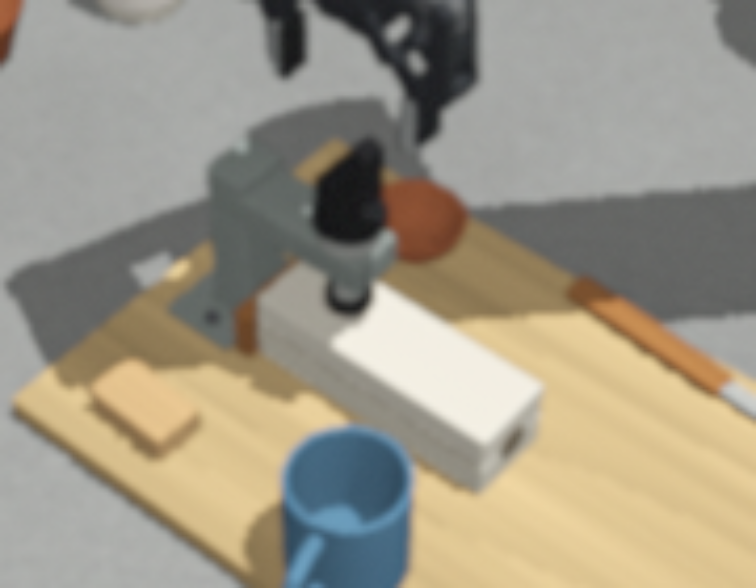

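The mould lies flush against the stop at (255,320) and the fingers straddle the knob bar at (350,190). I'll descend and grip.

step_arm --commands '[0,0,-0.03,0,0,0,0,0,-0.02,0,0,0,0,0,-0.008,0,0,0,0,0,0,0,0,0]'

```text
time_s: 13.3
ee_pos: [0.5328, -0.0187, 0.3331]
tcp_rot: [0.333, -3.122, -0.001]
force: [0.4, 0.2, 0.2]
width: 0.953
```

```bash
python3 st.py
```

```text
13.3 pos [532.8 -18.7 333.1] yaw_y 102.19 tilt [-0.1   0.03] F [0.39 0.2  0.15] M [-0.002 -0.052 -0.016] w 0.953 q [ -14.    29.    99.3    0.    51.8 -116.2]
```

step_arm --commands '[0,0,0,0,0,0,0,0,0,0,0,0,0,0,0,0,0,0,0,0,0,0,0,0,0,0,0,0,0,0,0,0,0,0,0,0,0,0,0,0,0,0]' --hand 0

```text
time_s: 14.18
ee_pos: [0.5331, -0.0194, 0.3343]
tcp_rot: [-0.334, 3.123, -0.001]
force: [-1.5, -2.8, 7.0]
width: 0.153
```

```bash
python3 st.py
```

```text
14.18 pos [533.1 -19.4 334.3] yaw_y 102.22 tilt [ 0.05 -0.05] F [-1.48 -2.84  6.99] M [-0.386  0.212 -0.174] w 0.153 q [ -14.1   28.9   99.2   -0.    51.8 -116.3]
```

step_arm --commands '[0,0,0,0,0,-8,0,0,0,0,0,-8,0,0,0,0,0,-8]'

```text
time_s: 14.55
ee_pos: [0.5331, -0.0191, 0.3343]
tcp_rot: [0.327, 3.124, -0.001]
force: [-0.6, -1.3, 4.5]
width: 0.152
```

```bash
cat > kt.py <<'E'
from h import *
from scipy.spatial.transform import Rotation as R
o=robot.get_obs(); M=R.from_rotvec(o["tcp_rot"]).as_matrix()
y=np.degrees(np.arctan2(M[1,1],M[0,1])); th=(102.45-y)%360
s=f"{o['time_s']:.2f} th {th:.1f} pos {(o['ee_pos']*1000).round(1)} F {o['force'].round(1)} M {o['ft_torque'].round(3)} w {o['width']:.3f} q6 {np.degrees(o['q'][5]):.0f} t6 {o['joint_torque'][5]:.3f}"
print(s); open("kt.log","a").write(s+"\n")
E
python3 kt.py
```

```text
14.55 th 24.4 pos [533.1 -19.1 334.3] F [-0.6 -1.3  4.5] M [-0.11   0.084  0.252] w 0.152 q6 -92 t6 -0.476
```

step_arm --commands '[0,0,0,0,0,-8,0,0,0,0,0,-8,0,0,0,0,0,-8]'

```text
time_s: 14.92
ee_pos: [0.5332, -0.0189, 0.3343]
tcp_rot: [0.969, 2.987, 0.0]
force: [-0.4, 0.4, 5.0]
width: 0.154
```

```bash
python3 kt.py
```

```text
14.93 th 48.4 pos [533.2 -18.9 334.3] F [-0.4  0.4  5. ] M [0.009 0.081 0.264] w 0.154 q6 -68 t6 -0.475
```

step_arm --commands '[0,0,0,0,0,-4,0,0,0,0,0,-4]'

```text
time_s: 15.18
ee_pos: [0.5333, -0.0188, 0.3343]
tcp_rot: [1.172, 2.913, 0.001]
force: [-0.3, -0.6, 5.3]
width: 0.149
```

```bash
python3 kt.py
```

```text
15.18 th 56.3 pos [533.3 -18.8 334.3] F [-0.3 -0.6  5.3] M [0.049 0.044 0.209] w 0.149 q6 -60 t6 -0.111
```

step_arm --commands '[0,0,0,0,0,-4,0,0,0,0,0,-4]'

```text
time_s: 15.42
ee_pos: [0.5333, -0.0187, 0.3343]
tcp_rot: [1.372, 2.824, 0.001]
force: [0.5, 0.7, 6.0]
width: 0.157
```

```bash
python3 kt.py
```

```text
15.43 th 64.3 pos [533.3 -18.7 334.3] F [0.5 0.7 6. ] M [0.033 0.014 0.285] w 0.157 q6 -52 t6 -0.112
```

step_arm --commands '[0,0,0,0,0,-4,0,0,0,0,0,-4]'

```text
time_s: 15.68
ee_pos: [0.5334, -0.0187, 0.3343]
tcp_rot: [1.566, 2.722, 0.002]
force: [-0.0, 0.9, 5.1]
width: 0.154
```

```bash
python3 kt.py
```

```text
15.68 th 72.3 pos [533.4 -18.7 334.3] F [-0.   0.9  5.1] M [ 0.102 -0.004  0.234] w 0.154 q6 -44 t6 -0.112
```

step_arm --commands '[0,0,0,0,0,-4,0,0,0,0,0,-4]'

```text
time_s: 15.92
ee_pos: [0.5335, -0.0186, 0.3343]
tcp_rot: [1.752, 2.606, 0.002]
force: [0.9, 1.3, 3.7]
width: 0.156
```

```bash
python3 kt.py
```

```text
15.93 th 80.3 pos [533.5 -18.6 334.3] F [0.9 1.3 3.7] M [ 0.158 -0.042  0.272] w 0.156 q6 -36 t6 -0.112
```

step_arm --commands '[0,0,0,0,0,-4,0,0,0,0,0,-4]'

```text
time_s: 16.18
ee_pos: [0.5335, -0.0186, 0.3343]
tcp_rot: [1.929, 2.477, 0.003]
force: [0.8, 0.3, 4.7]
width: 0.151
```

```bash
python3 kt.py
```

```text
16.18 th 88.3 pos [533.5 -18.6 334.3] F [0.8 0.3 4.7] M [ 0.232 -0.102  0.212] w 0.151 q6 -28 t6 -0.112
```

step_arm --commands '[0,0,0,0,0,-4,0,0,0,0,0,-4]'

```text
time_s: 16.42
ee_pos: [0.5336, -0.0186, 0.3343]
tcp_rot: [2.097, 2.337, 0.003]
force: [1.2, 1.9, 5.0]
width: 0.157
```

```bash
python3 kt.py
```

```text
16.43 th 96.3 pos [533.6 -18.6 334.3] F [1.2 1.9 5. ] M [ 0.164 -0.117  0.225] w 0.157 q6 -20 t6 -0.111
```

step_arm --commands '[0,0,0,0,0,-4,0,0,0,0,0,-4]'

```text
time_s: 16.68
ee_pos: [0.5337, -0.0186, 0.3343]
tcp_rot: [2.255, 2.185, 0.004]
force: [1.8, 0.9, 3.4]
width: 0.151
```

```bash
python3 kt.py
```

```text
16.68 th 104.3 pos [533.7 -18.6 334.3] F [1.8 0.9 3.4] M [ 0.161 -0.131  0.285] w 0.151 q6 -12 t6 -0.111
```

step_arm --commands '[0,0,0,0,0,-4,0,0,0,0,0,-4]'

```text
time_s: 16.92
ee_pos: [0.5338, -0.0186, 0.3343]
tcp_rot: [2.402, 2.022, 0.004]
force: [1.2, 1.1, 4.3]
width: 0.153
```

```bash
python3 kt.py
```

```text
16.93 th 112.3 pos [533.8 -18.6 334.3] F [1.2 1.1 4.3] M [ 0.148 -0.169  0.288] w 0.153 q6 -4 t6 -0.111
```

step_arm --commands '[0,0,0,0,0,-4,0,0,0,0,0,-4]'

```text
time_s: 17.18
ee_pos: [0.5338, -0.0187, 0.3343]
tcp_rot: [2.537, 1.849, 0.005]
force: [1.6, 0.8, 4.1]
width: 0.152
```

```bash
python3 kt.py
```

```text
17.18 th 120.3 pos [533.8 -18.7 334.3] F [1.6 0.8 4.1] M [ 0.091 -0.203  0.27 ] w 0.152 q6 4 t6 -0.111
```

step_arm --commands '[0,0,0,0,0,-4,0,0,0,0,0,-4]'

```text
time_s: 17.42
ee_pos: [0.5339, -0.0187, 0.3343]
tcp_rot: [2.66, 1.668, 0.005]
force: [2.5, 0.8, 3.9]
width: 0.156
```

```bash
python3 kt.py
```

```text
17.43 th 128.3 pos [533.9 -18.7 334.3] F [2.5 0.8 3.9] M [ 0.126 -0.227  0.213] w 0.156 q6 12 t6 -0.111
```

step_arm --commands '[0,0,0,0,0,-4,0,0,0,0,0,-4]'

```text
time_s: 17.68
ee_pos: [0.534, -0.0187, 0.3343]
tcp_rot: [2.77, 1.478, 0.005]
force: [2.3, 0.5, 3.6]
width: 0.154
```

```bash
python3 kt.py
```

```text
17.68 th 136.3 pos [534.  -18.7 334.3] F [2.3 0.5 3.6] M [ 0.104 -0.285  0.266] w 0.154 q6 20 t6 -0.111
```

step_arm --commands '[0,0,0,0,0,-4,0,0,0,0,0,-4]'

```text
time_s: 17.92
ee_pos: [0.534, -0.0188, 0.3343]
tcp_rot: [2.866, 1.281, 0.006]
force: [1.5, 1.5, 2.8]
width: 0.156
```

```bash
python3 kt.py
```

```text
17.93 th 144.3 pos [534.  -18.8 334.3] F [1.5 1.5 2.8] M [ 0.077 -0.233  0.275] w 0.156 q6 28 t6 -0.111
```

step_arm --commands '[0,0,0,0,0,-4,0,0,0,0,0,-4]'

```text
time_s: 18.18
ee_pos: [0.5341, -0.0188, 0.3343]
tcp_rot: [2.949, 1.078, 0.006]
force: [1.4, 0.4, 3.4]
width: 0.155
```

```bash
python3 kt.py
```

```text
18.18 th 152.3 pos [534.1 -18.8 334.3] F [1.4 0.4 3.4] M [ 0.08  -0.258  0.294] w 0.155 q6 36 t6 -0.111
```

step_arm --commands '[0,0,0,0,0,-4,0,0,0,0,0,-4]'

```text
time_s: 18.42
ee_pos: [0.5342, -0.0189, 0.3343]
tcp_rot: [3.017, 0.87, 0.006]
force: [2.7, 0.1, 3.6]
width: 0.153
```

```bash
python3 kt.py
```

```text
18.43 th 160.3 pos [534.2 -18.9 334.3] F [2.7 0.1 3.6] M [ 0.009 -0.261  0.286] w 0.153 q6 44 t6 -0.111
```

step_arm --commands '[0,0,0,0,0,-4,0,0,0,0,0,-4]'

```text
time_s: 18.68
ee_pos: [0.5342, -0.019, 0.3343]
tcp_rot: [3.07, 0.658, 0.007]
force: [3.4, 0.4, 3.3]
width: 0.153
```

```bash
python3 kt.py
```

```text
18.68 th 168.3 pos [534.2 -19.  334.3] F [3.4 0.4 3.3] M [-0.034 -0.253  0.274] w 0.153 q6 52 t6 -0.111
```

step_arm --commands '[0,0,0,0,0,-4,0,0,0,0,0,-4]'

```text
time_s: 18.92
ee_pos: [0.5342, -0.0191, 0.3343]
tcp_rot: [3.109, 0.442, 0.007]
force: [3.0, -0.5, 2.9]
width: 0.155
```

```bash
python3 kt.py
```

```text
18.93 th 176.3 pos [534.2 -19.1 334.3] F [ 3.  -0.5  2.9] M [-0.08  -0.27   0.252] w 0.155 q6 60 t6 -0.111
```

step_arm --commands '[0,0,0,0,0,-4,0,0,0,0,0,-4]'

```text
time_s: 19.18
ee_pos: [0.5342, -0.0191, 0.3343]
tcp_rot: [3.132, 0.224, 0.007]
force: [2.2, -0.8, 3.0]
width: 0.153
```

```bash
python3 kt.py
```

```text
19.18 th 184.3 pos [534.2 -19.1 334.3] F [ 2.2 -0.8  3. ] M [-0.164 -0.262  0.258] w 0.153 q6 68 t6 -0.111
```

step_arm --commands '[0,0,0,0,0,-4,0,0,0,0,0,-4]'

```text
time_s: 19.42
ee_pos: [0.5342, -0.0192, 0.3343]
tcp_rot: [3.14, 0.005, 0.007]
force: [2.9, -1.4, 2.3]
width: 0.15
```

```bash
python3 kt.py
```

```text
19.43 th 192.3 pos [534.2 -19.2 334.3] F [ 2.9 -1.4  2.3] M [-0.207 -0.305  0.239] w 0.150 q6 76 t6 -0.111
```

step_arm --commands '[0,0,0,0,0,-4,0,0,0,0,0,-4]'

```text
time_s: 19.68
ee_pos: [0.5342, -0.0193, 0.3343]
tcp_rot: [3.133, -0.214, 0.007]
force: [2.0, -0.8, 2.3]
width: 0.154
```

```bash
python3 kt.py
```

```text
19.68 th 200.3 pos [534.2 -19.3 334.3] F [ 2.  -0.8  2.3] M [-0.258 -0.264  0.228] w 0.154 q6 84 t6 -0.111
```

step_arm --commands '[0,0,0,0,0,-4,0,0,0,0,0,-4]'

```text
time_s: 19.92
ee_pos: [0.5342, -0.0194, 0.3343]
tcp_rot: [3.111, -0.432, 0.007]
force: [1.8, -0.9, 2.8]
width: 0.156
```

```bash
python3 kt.py
```

```text
19.93 th 208.3 pos [534.2 -19.4 334.3] F [ 1.8 -0.9  2.8] M [-0.352 -0.219  0.246] w 0.156 q6 92 t6 -0.111
```

step_arm --commands '[0,0,0,0,0,-4,0,0,0,0,0,-4]'

```text
time_s: 20.18
ee_pos: [0.5342, -0.0194, 0.3343]
tcp_rot: [3.073, -0.647, 0.007]
force: [2.4, -3.5, 3.7]
width: 0.153
```

```bash
python3 kt.py
```

```text
20.18 th 216.2 pos [534.2 -19.4 334.3] F [ 2.4 -3.5  3.7] M [-0.366 -0.217  0.348] w 0.153 q6 100 t6 -0.008
```

step_arm --commands '[0,0,0,0,0,-4,0,0,0,0,0,-4]'

```text
time_s: 20.42
ee_pos: [0.5342, -0.0195, 0.3343]
tcp_rot: [3.021, -0.859, 0.007]
force: [2.4, -2.0, 2.3]
width: 0.154
```

```bash
python3 kt.py; python3 - <<'E'
from h import *
f=grab_frame("scene"); cv2.imwrite("pics/s4.png",cv2.resize(f["image"][170:310,250:430,::-1],None,fx=4.2,fy=4.2,interpolation=2))
E
```

```text
20.43 th 224.2 pos [534.2 -19.5 334.3] F [ 2.4 -2.   2.3] M [-0.388 -0.15   0.393] w 0.154 q6 108 t6 -0.002
```

View pics/s4.png

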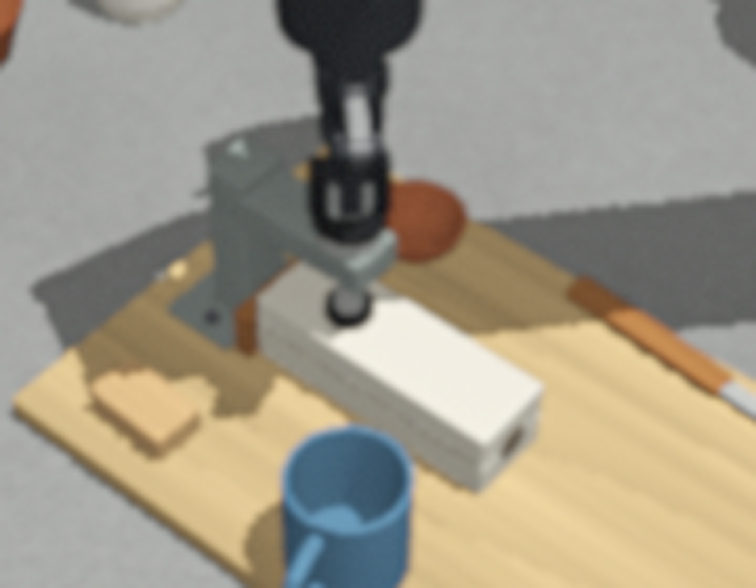

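The pad now sits on the mould at (350,305). Mz jumped from about 0.25 to 0.35–0.39, and the joint-6 torque changed by +0.103, between th 208.3° and 216.2°. That puts the touch at about 210° and the target at about 300°. Joint 6 would run out of range there, so I'll let go, turn back 180° and grip again.

step_arm --commands '[0,0,0,0,0,0,0,0,0,0,0,0,0,0,0,0,0,0,0,0,0,0,0,0,0,0,0,0,0,0,0,0,0,0,0,0]' --hand 95

```text
time_s: 21.22
ee_pos: [0.533, -0.0191, 0.3337]
tcp_rot: [-3.022, 0.86, 0.0]
force: [0.0, -0.4, -0.1]
width: 0.95
```

step_arm --commands '[0,0,0,0,0,10,0,0,0,0,0,10,0,0,0,0,0,10,0,0,0,0,0,10,0,0,0,0,0,10,0,0,0,0,0,10,0,0,0,0,0,10,0,0,0,0,0,10,0,0,0,0,0,10]'

```text
time_s: 22.35
ee_pos: [0.533, -0.0191, 0.3337]
tcp_rot: [-2.74, -1.537, -0.0]
force: [0.0, -0.0, -0.3]
width: 0.948
```

step_arm --commands '[0,0,0,0,0,10,0,0,0,0,0,10,0,0,0,0,0,10,0,0,0,0,0,10,0,0,0,0,0,10,0,0,0,0,0,10,0,0,0,0,0,10,0,0,0,0,0,10,0,0,0,0,0,10,0,0,0,0,0,0]'

```text
time_s: 23.6
ee_pos: [0.533, -0.0191, 0.3337]
tcp_rot: [0.863, 3.021, 0.0]
force: [0.1, -0.6, 0.4]
width: 0.952
```

```bash
python3 kt.py; python3 - <<'E'
from h import *
f=grab_frame("scene"); cv2.imwrite("pics/s5.png",cv2.resize(f["image"][170:310,250:430,::-1],None,fx=4.2,fy=4.2,interpolation=2))
P=world(f,np.ones((480,640),bool));P=P[(abs(P[:,0]-.533)<.035)&(abs(P[:,1]+.019)<.035)&(P[:,2]>.186)&(P[:,2]<.198)]
print(cv2.minAreaRect((P[:,:2]*1000).astype(np.float32)),len(P))
E
```

```text
23.60 th 44.3 pos [533.  -19.1 333.7] F [ 0.1 -0.6  0.4] M [0.013 0.008 0.035] w 0.952 q6 -72 t6 -0.289
((536.99072265625, -3.7995872497558594), (51.633487701416016, 45.189212799072266), 74.85775756835938) 41
```

View pics/s5.png

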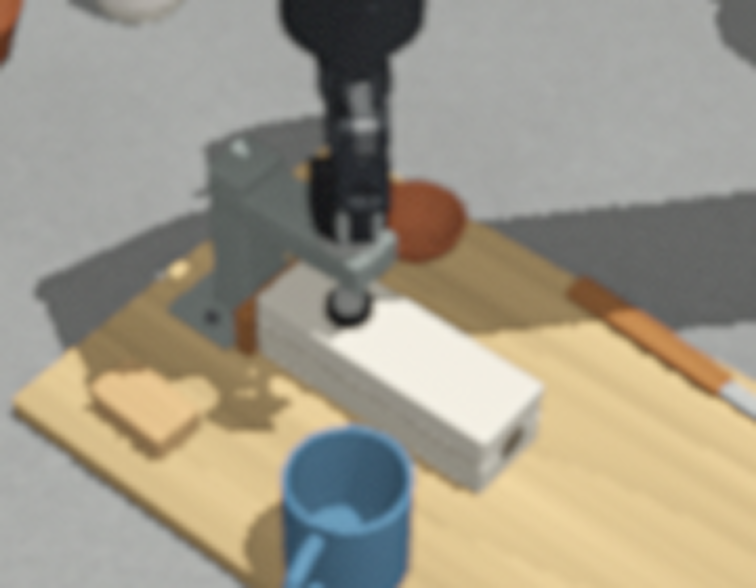

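The mould is still home with the pad resting on it at (350,305). I'll grip again.

step_arm --commands '[0,0,0,0,0,0,0,0,0,0,0,0,0,0,0,0,0,0,0,0,0,0,0,0,0,0,0,0,0,0,0,0,0,0,0,0,0,0,0,0,0,0]' --hand 0

```text
time_s: 24.52
ee_pos: [0.5331, -0.0189, 0.3339]
tcp_rot: [0.86, 3.021, 0.001]
force: [0.3, 1.8, 2.5]
width: 0.154
```

```bash
python3 kt.py
```

```text
24.52 th 44.2 pos [533.1 -18.9 333.9] F [0.3 1.8 2.5] M [ 0.339 -0.068 -0.077] w 0.154 q6 -72 t6 -0.096
```

step_arm --commands '[0,0,0,0,0,-4,0,0,0,0,0,-4]'

```text
time_s: 24.78
ee_pos: [0.5331, -0.0187, 0.3339]
tcp_rot: [1.069, 2.954, 0.0]
force: [1.6, 2.5, 1.8]
width: 0.154
```

```bash
python3 kt.py
```

```text
24.77 th 52.2 pos [533.1 -18.7 333.9] F [1.6 2.5 1.8] M [ 0.497 -0.042  0.361] w 0.154 q6 -64 t6 0.007
```

step_arm --commands '[0,0,0,0,0,-4,0,0,0,0,0,-4]'

```text
time_s: 25.02
ee_pos: [0.5332, -0.0187, 0.3339]
tcp_rot: [1.272, 2.872, 0.001]
force: [1.1, 3.5, 2.8]
width: 0.155
```

```bash
python3 kt.py
```

```text
25.02 th 60.2 pos [533.2 -18.7 333.9] F [1.1 3.5 2.8] M [ 0.522 -0.104  0.399] w 0.155 q6 -56 t6 0.017
```

step_arm --commands '[0,0,0,0,0,-4,0,0,0,0,0,-4]'

```text
time_s: 25.28
ee_pos: [0.5333, -0.0186, 0.3339]
tcp_rot: [1.47, 2.776, 0.001]
force: [1.6, 4.0, 1.5]
width: 0.153
```

```bash
python3 kt.py
```

```text
25.27 th 68.2 pos [533.3 -18.6 333.9] F [1.6 4.  1.5] M [ 0.524 -0.125  0.404] w 0.153 q6 -48 t6 0.025
```

step_arm --commands '[0,0,0,0,0,-4,0,0,0,0,0,-4]'

```text
time_s: 25.52
ee_pos: [0.5333, -0.0185, 0.3339]
tcp_rot: [1.66, 2.667, 0.002]
force: [1.0, 4.1, 1.2]
width: 0.156
```

```bash
python3 kt.py
```

```text
25.52 th 76.2 pos [533.3 -18.5 333.9] F [1.  4.1 1.2] M [ 0.655 -0.161  0.49 ] w 0.156 q6 -40 t6 0.033
```

The joint-6 torque rises by 0.0085 per 8°, which matches 0.06 N m/rad. That gives a touch at about 209.5°, so the target reading is th ≈ 119.5 (299.5), or t6 ≈ 0.078.

step_arm --commands '[0,0,0,0,0,-4,0,0,0,0,0,-4,0,0,0,0,0,-4,0,0,0,0,0,-4]'

```text
time_s: 26.02
ee_pos: [0.5335, -0.0184, 0.3339]
tcp_rot: [2.015, 2.409, 0.003]
force: [2.0, 3.3, 1.4]
width: 0.155
```

```bash
python3 kt.py
```

```text
26.02 th 92.3 pos [533.5 -18.4 333.9] F [2.  3.3 1.4] M [ 0.733 -0.299  0.448] w 0.155 q6 -24 t6 0.050
```

step_arm --commands '[0,0,0,0,0,-4,0,0,0,0,0,-4,0,0,0,0,0,-4,0,0,0,0,0,-4]'

```text
time_s: 26.52
ee_pos: [0.5337, -0.0184, 0.3339]
tcp_rot: [2.33, 2.105, 0.004]
force: [1.9, 4.4, 0.8]
width: 0.153
```

```bash
python3 kt.py
```

```text
26.52 th 108.3 pos [533.7 -18.4 333.9] F [1.9 4.4 0.8] M [ 0.712 -0.329  0.451] w 0.153 q6 -8 t6 0.066
```

step_arm --commands '[0,0,0,0,0,-4,0,0,0,0,0,-4,0,0,0,0,0,-3.5]'

```text
time_s: 26.9
ee_pos: [0.5339, -0.0185, 0.3339]
tcp_rot: [2.529, 1.862, 0.005]
force: [4.1, 4.3, 0.7]
width: 0.15
```

```bash
python3 kt.py
```

```text
26.90 th 119.7 pos [533.9 -18.5 333.9] F [4.1 4.3 0.7] M [ 0.668 -0.38   0.497] w 0.150 q6 3 t6 0.132
```

step_arm --commands '[0,0,0,0,0,0,0,0,0,0,0,0]'

```text
time_s: 27.15
ee_pos: [0.5339, -0.0185, 0.3339]
tcp_rot: [2.529, 1.862, 0.005]
force: [3.4, 3.4, -0.1]
width: 0.153
```

```bash
python3 kt.py
```

```text
27.15 th 119.7 pos [533.9 -18.5 333.9] F [ 3.4  3.4 -0.1] M [ 0.706 -0.362  0.175] w 0.153 q6 3 t6 0.139
```

step_arm --commands '[0,0,0,0,0,0,0,0,0,0,0,0,0,0,0,0,0,0,0,0,0,0,0,0,0,0,0,0,0,0,0,0,0,0,0,0]' --hand 95

```text
time_s: 27.9
ee_pos: [0.533, -0.0191, 0.3337]
tcp_rot: [2.53, 1.863, -0.0]
force: [-0.3, 0.7, -1.2]
width: 0.953
```

step_arm --commands '[0,0,0.02,0,0,0,0,0,0.03,0,0,0,0,0,0.04,0,0,0,-0.03,0.04,0.03,0,0,0,-0.03,0.05,0.02,0,0,0,-0.03,0.05,0,0,0,0,-0.03,0.05,0,0,0,0,0,0.05,0,0,0,0,0,0,0,0,0,0,0,0,0,0,0,0]'

```text
time_s: 29.15
ee_pos: [0.4128, 0.2208, 0.4736]
tcp_rot: [2.529, 1.864, -0.001]
force: [0.3, 0.3, -0.4]
width: 0.95
```

```bash
python3 st.py; python3 look.py a6; python3 - <<'E'
from h import *
for n in("top","scene"):
    f=grab_frame(n)
    if n=="scene": cv2.imwrite("pics/s6.png",cv2.resize(f["image"][150:340,230:470,::-1],None,fx=3.1,fy=3.1,interpolation=2))
    P=world(f,np.ones((480,640),bool));P=P[(abs(P[:,0]-.533)<.035)&(abs(P[:,1]+.019)<.035)&(P[:,2]>.186)&(P[:,2]<.198)]
    print(n,cv2.minAreaRect((P[:,:2]*1000).astype(np.float32)),len(P))
E
```

```text
29.15 pos [412.8 220.8 473.6] yaw_y -17.22 tilt [-0.02 -0.04] F [ 0.26  0.33 -0.43] M [-0.012 -0.094  0.015] w 0.95 q [14.4 13.  98.5 -0.  68.5 31.7]
0.92 ((523.9778442382812, 14.368484497070312), (56.958465576171875, 169.1024169921875), 12.584948539733887)
clamp-frame x [-29.4  -7.8  25.9] y [-47.6 118.9]
-20 -29.7 -13.3
0 -29.8 18.2
20 -30.0 27.0
40 -29.5 26.9
60 -29.4 26.6
80 -29.9 26.8
100 -29.6 26.6
top ((533.1016845703125, -20.12786102294922), (45.31504821777344, 14.565370559692383), 72.89801788330078) 115
scene ((534.0875244140625, -17.787708282470703), (47.125389099121094, 14.257514953613281), 72.37162780761719) 101
```

View pics/s6.png

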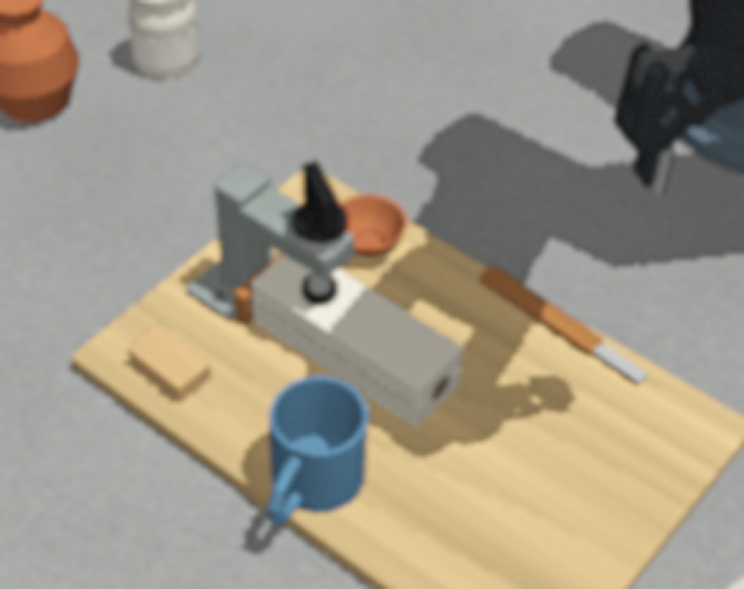

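View pics/a6.png

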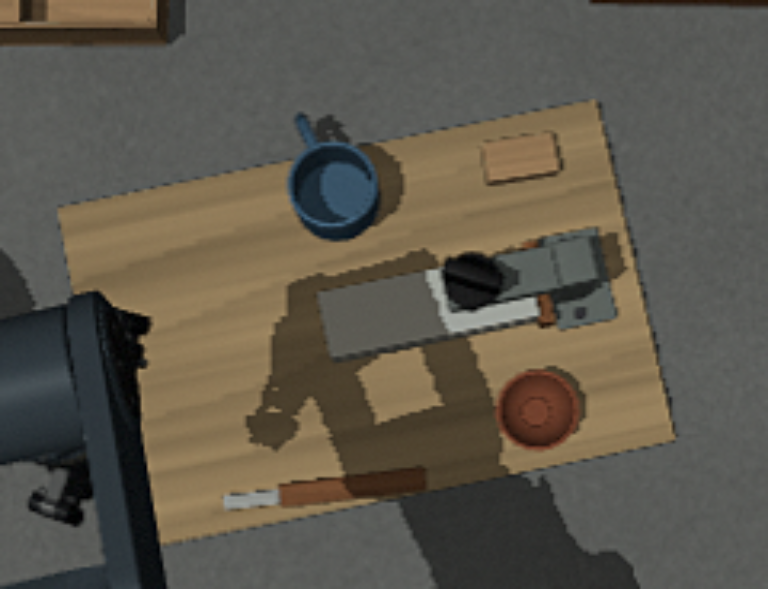

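Both views show the mould flush and square at the stop. The knob bar is at 72.6°, so the knob angle is about 299.9°, as planned, and nothing else has moved. I'm handing in.

```bash
python3 -c "
from rig import robot
print(robot.finish_job())"
```

```text
the job is handed in; nothing more can be done
None
```

I slid the mould home against the stop, closed the clamp on it with a quarter turn past touch, let go, and handed the job in at about 29 s of the 72 s allowed. `finish_job` reports no verdict.

- **Mould:** It went against the stop with about 7 N; the tool force rose from 8 N while sliding to 15 N at contact. The last camera check puts its origin 85 mm from the stop face. It is about 1.5 mm off centre and square within 0.2°.
- **Clamp:** The pad touched at a knob angle of about 209.5° (3.66 rad). I turned to 299.7°, with one regrip on the way because the last joint would have run out of range. After release the cameras read the knob at about 299.9°. From the spring figures you gave, that is about 60 N on the mould; I could not measure the force directly.
- **Touch signal:** The wrist moment jumped from about 0.25 to 0.35–0.39 N m and then kept rising. The wrist readings scattered by about 0.03 N m. The joint-6 torque showed the same step more cleanly, with a slope of about 0.06 N m/rad, and the two signals agreed.
- **Bystanders:** The pictures show the mug, tool, wedge and dish where they started. I checked these by eye only. I did not check the bowl, jar and vase on the table after the move.

No check failed or disagreed.

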